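# Hold the medicine cool box open

### The job

Someone has left a carton of glass ampoules on the lid of the insulated medicine box: lift it off and stand it upright in the empty shallow tray, setting it down without dropping or tipping it, and leave it there. Then raise the lid by its front handle to 45 degrees (give or take 5, never wider than 60, as the cold escapes) and finish while still holding it there, steady, so that a colleague can read the temperature logger inside; the lid has no stay, so never let it fall. Do not disturb the bottle, the scanner and the other stock on the bench.

Things in the scene. Friction and masses are not known exactly. Their poses are not given: they have to be found in the camera images.
- coldbox: Insulated medicine box, blue-grey, 220 (x) x 300 (y) x 150 mm high, fixed to the bench, under a pale grey lid whose flat top is 185 mm above the bench when shut. Origin at the centre of its underside, z up; its front (handle side) faces its own -x, the hinge runs along its rear (+x) edge. Two undone steel latches hang on the front, 108 mm either side of the middle, standing out 12 mm.
- lid_handle (a point): Grip point of the lid's rigid D-shaped handle: it sticks straight out 45 mm from the middle of the lid's front, 48 mm wide along the box's y, 18 mm thick, a finger hole in it; pinch it from above by its two sides. The point is half-way up it, 31 mm out from the lid's front face; lid shut, 259 mm in front of and 22 mm above the hinge line. Its axes are the box's when shut; it turns with the lid.
- lid_hinge (a point): Middle of the lid's hinge line, 115 mm behind the box's centre and 150 mm above the bench; the line runs along the box's y. The lid is 226 x 306 x 34 mm, weighs about 0.4 to 0.75 kg (2 to 4 N lift it at the handle) and falls shut when let go.
- lid (a joint): Opening angle of the lid in rad: 0 shut, 0.785 is 45 degrees; grows as the front edge goes up.
- carton_center (a point): Centre (half-way up) of the ampoule carton, white with a pale green band, 110 (its x) x 52 (its y) x 72 mm high, 0.17 to 0.35 kg; it stands loose on the shut lid at the start, z up.
- tray: Empty shallow goods tray of grey plastic, 240 (x) x 160 (y) x 35 mm high, walls and floor 4 mm, fixed on the bench to the left or right of the box. Origin at the centre of its underside.
- bin: White picking bin on the other side of the box, 240 x 160 x 100 mm high, filled with upright cartons up to 105 mm high, fixed; leave it alone. Origin at the centre of its underside.
- bottle: White plastic tablet jar, 52 mm wide, 85 mm high, loose, on the robot's side of the box; leave it alone. Origin at the centre of its underside.
- scanner: Grey and black bench barcode scanner on a round foot, about 120 mm long, 63 mm high, loose, on the robot's side of the box; leave it alone. Origin on its underside, 15 mm behind the foot's centre.
- small_carton: Small white carton with a purple band, 85 x 60 x 48 mm high, loose, to the left of the box, towards the rear; leave it alone. Origin at the centre of its underside.
Not all that is in view belongs to the job. What is shaped like the part that bears carton_center but orange is not meant.

How it is judged:
On the way:
1. the carton stands upright on the floor of the tray, let go and at rest, the lid still shut (x of carton_center in the frame of tray between -0.1 and 0.1 m and y of carton_center in the frame of tray between -0.07 and 0.07 m and z of carton_center in the frame of tray below 0.046 m and angle between carton_center's own z axis and vertical below 0.1 rad and contact force between the fingers and carton below 0.05 N and linear speed of carton below 0.02 m/s and value of joint lid below 0.15 rad), for 0.2 s.
At the end, for the whole second after the job is handed in: The fingers hold the lid (at least 0.8 N) still at 45 degrees, within 6.3 degrees, and the carton stands upright on the floor of the tray, not touched by the robot (value of joint lid between 0.675 and 0.895 rad and velocity of joint lid between -0.05 and 0.05 rad/s and contact force between the fingers and lid above 0.8 N and x of carton_center in the frame of tray between -0.1 and 0.1 m and y of carton_center in the frame of tray between -0.07 and 0.07 m and z of carton_center in the frame of tray below 0.046 m and angle between carton_center's own z axis and vertical below 0.1 rad and linear speed of carton below 0.02 m/s and contact force between each of the arm, the fingers and carton below 0.05 N); the arm keeps its last pose, push and grip.
It fails at once if the lid is opened wider than 60 degrees (63 with tolerance) (value of joint lid above 1.1 rad).
It fails at once if the lid is let fall (velocity of joint lid below -2.5 rad/s).
It fails at once if the lid is raised with the carton still on it (value of joint lid above 0.15 rad and contact force between lid and carton above 0.05 N).
It fails at once if the carton is tipped by more than 35 degrees, or dropped (faster than 0.6 m/s with nothing holding it) (angle between carton_center's own z axis and vertical above 0.6 rad or (contact force between the fingers and carton below 0.05 N and linear speed of carton above 0.6 m/s)).
It fails at once if a bystander is disturbed (distance of any of bottle, scanner, small_carton from where it was at the start of the episode above 0.03 m or angle between bottle's own z axis and vertical above 0.5 rad or contact force between any of the arm, the fingers and bin above 2 N).
It also fails if it takes over 66 s, if anything falls off the work surface, if the arm or the gripper's body presses on something with over 40 N, if the wrist force passes 120 N, or if a joint passes its speed limit or range.

### The arm

A 7-joint arm with a two-finger parallel gripper is mounted at the origin on the work surface. World frame = base frame: x ahead of the robot, y to its left, z up, the work surface at z = 0. Lengths are in m, angles in rad, forces in N, time in s.
With the tool pointing down it reaches from about 0.425 to 0.95 m from the base axis. Payload 4.7 kg.
Tool frame: the origin (TCP) lies on the centre line of the jaws, within the pads' length; the fingertips stand robot.nose_length ahead of it and the grasp point (between the pads) lies 8 mm behind it (robot.nose_length is the distance from the TCP to the fingertips, in m); z points along the fingers, x is the direction in which the jaws open and shut, and the axes are right-handed (so a half turn about z gives the same grasp; the last joint's range is limited). The gripper opens to 85 mm and grips with 20 to 120 N. Pads are 22 mm wide; open, the fingers measure 114 mm over their backs; the gripper's body (76 mm by 85 mm) begins 54 mm behind the grasp point. The pads swing forward as they close: fully open they stand 13 mm farther back than shut.
Start: joints at [-1.254, 0.469, -0.049, 1.532, 0.024, 1.141, -0.082], TCP at [0.229, 0.635, 0.242] pointing down, gripper open.
Joint ranges: [-2.59, 2.59], [-0.33, 1.99], [-1.39, 1.29], [0.1, 2.45], [-1.04, 4.18], [0.21, 1.99], [-2.66, 2.66]. Speed limits (rad/s): [2.57, 2.57, 3.14, 3.14, 3.14, 3.14, 3.14].

### API

Orientations are given as [roll, pitch, yaw] about the fixed x, y, z axes, in that order (R = Rz(yaw) Ry(pitch) Rx(roll)).
In Python, from plant import robot gives the robot as it stands. Calls block until the motion is done:
- robot.goto(position, orientation): joint-space move of the TCP to a pose.
- robot.move_straight(position, vel=0.15, attitude=None, contact_N=None): straight line of the TCP; attitude=None keeps the orientation; vel is the mean speed in m/s. With contact_N (N) it stops when the force on the tool has changed by that much, and returns True; else False.
- robot.move_joints(angles): joint-space move.
- robot.grip(opening, strength=None): opening from 0.0 (shut) to 1.0 (fully open); strength is the grip in N (None keeps the last); returns when the fingers have stopped.
- robot.sleep(seconds).
- robot.inverse_kinematics(position, orientation): joint angles nearest the present ones, or None.
- robot.sense(): the state.
- robot.grab_frame(name): name is "side" or "top"; returns a dict with "image" (384x512x3 uint8, red, green, blue), "range_z" (384x512 float32, m along the optical axis (not along the pixel's ray), 0 where there is no reading), "fx", "fy", "cx", "cy" (pixels), "R" (3x3) and "t" (3): a world point X has camera coordinates R X + t. Camera axes: x right, y down, z forward; pixel columns grow to the right and rows downward; lengths in m; the calibration is good to about 2 mm. A picture is of the moment at which its call begins.
A pose or a line that the arm cannot do raises robot.IKError and nothing moves.
- robot.close_job(): hands the job in, once; it reports no verdict.
The state is a dict: "t": time; "joint_pos": joint angles; "joint_velocities": joint speeds; "effort": joint torques, N m; "tcp_pos": TCP position; "tcp_rot": TCP orientation; "wrist_force": force on the tool from outside, world axes, zero at the start; "torque": the same for the moment, N m; "opening": opening from 0.0 (shut) to 1.0 (fully open).
Only numpy, scipy, OpenCV 4.12 (cv2) and the standard library are available. Lean on these libraries where they do the work, as an engineer would, in place of code of your own. Each camera call takes 0.05 s, during which the arm holds its last target.

## Working session

There is one attempt and no reset: what is moved stays moved. The work goes in short steps, each a Python script; the robot and the scene stay as the last script left them, time stands still between calls to the robot, and variables do not carry over. Pictures are saved under pics/ and viewed, and the job is handed in when it is done.

```bash
mkdir -p pics; ls; cat > h.py <<'E'
import numpy as np, cv2
from plant import robot
def snap(n,f):
    d=robot.grab_frame(n); cv2.imwrite('pics/'+f+'.png',cv2.cvtColor(d['image'],cv2.COLOR_RGB2BGR)); np.savez('pics/'+f+'.npz',**d); return d
def cloud(d):
    v,u=np.mgrid[0:384,0:512]; z=d['range_z']
    P=np.stack([(u-d['cx'])/d['fx']*z,(v-d['cy'])/d['fy']*z,z],-1)
    return (P-d['t'])@d['R']   # R^T (P-t)
E
python3 - <<'E'
from h import *
print(robot.nose_length)
for n in('top','side'):
    d=snap(n,n+'0'); print(n,d['fx'],d['R'].round(3).tolist(),(-d['R'].T@d['t']).round(3))
s=robot.sense();print(s['t'],s['tcp_pos'],s['tcp_rot'],s['wrist_force'],s['opening'])
E
```

```text
pics
0.011
top 445.6201538730412 [[0.012, -1.0, 0.004], [-0.979, -0.012, -0.203], [0.203, -0.002, -0.979]] [0.216 0.012 1.403]
side 384.24237772112303 [[0.991, -0.136, -0.009], [-0.088, -0.588, -0.804], [0.104, 0.797, -0.595]] [ 0.331 -0.897  0.816]
0.1 [0.22862662 0.63456889 0.24136985] [3.14153377e+00 1.72297616e-03 1.22499512e+00] [-0.59631646 -0.54939944 -0.15109659] 1.000720462477424
```

View pics/top0.png

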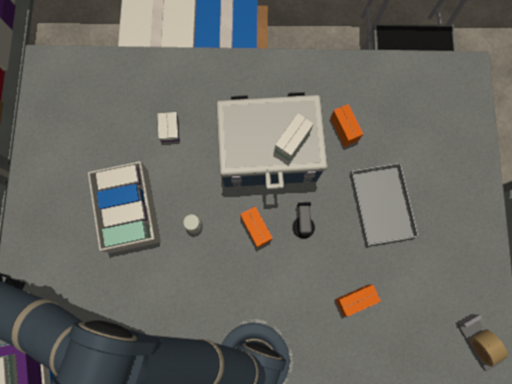

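View pics/side0.png

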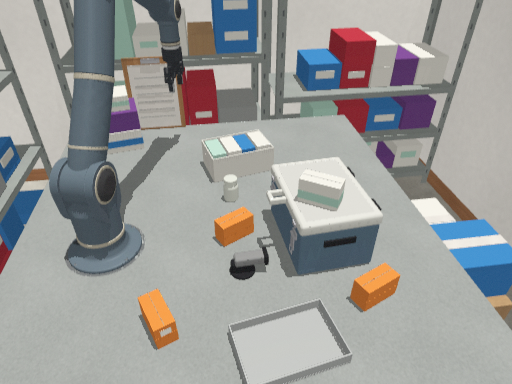

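The white carton stands on the lid (top 294,137; side 321,189). Three orange lookalikes lie on the bench (top 347,124; 256,228; 358,300) and are not meant. The white carton at (168,127) is the small bystander. The empty tray is at (383,205) and the handle at (275,180).

```bash
cat > m.py <<'E'
from h import *
def load(f):
    d=dict(np.load('pics/'+f+'.npz')); return d
def rect(P,m,name):
    m=cv2.morphologyEx(m.astype(np.uint8),cv2.MORPH_OPEN,np.ones((2,2)))
    n,l,s,c=cv2.connectedComponentsWithStats(m)
    for i in range(1,n):
        if s[i,4]<40: continue
        p=P[l==i]; r=cv2.minAreaRect(p[:,:2].astype(np.float32)); 
        print(name,'px',c[i].round(0),s[i,4],'xy',np.round(r[0],3),'size',np.round(r[1],3),'ang',round(r[2],1),'z',np.percentile(p[:,2],[2,50,98]).round(3))
E
python3 - <<'E'
from m import *
d=load('top0');P=cloud(d);z=P[...,2];ok=d['range_z']>0
roi=np.zeros_like(ok);roi[60:330,60:440]=1
rect(P,ok&roi&(z>.24)&(z<.28),'carton')
rect(P,ok&roi&(z>.175)&(z<.2),'lid')
rect(P,ok&roi&(z>.155)&(z<.2),'lid+handle')
rect(P,ok&roi&(z>.012)&(z<.15),'other')
for u,v in [(383,205),(275,185),(275,177),(275,173),(272,198),(300,220)]: print(u,v,P[v,u].round(3))
im=cv2.cvtColor(d['image'],cv2.COLOR_RGB2BGR)[80:250,200:430]
cv2.imwrite('pics/c0.png',cv2.resize(im,None,fx=3.4,fy=3.4,interpolation=cv2.INTER_CUBIC))
E
```

```text
carton px [294. 135.] 795 xy [ 0.457 -0.043] size [0.073 0.489] ang 68.7 z [0.21  0.257 0.262]
lid px [268. 137.] 7123 xy [ 0.524 -0.071] size [0.603 0.342] ang 4.5 z [0.169 0.185 0.192]
lid+handle px [268. 137.] 7442 xy [ 0.534 -0.07 ] size [0.622 0.341] ang 4.3 z [0.137 0.185 0.192]
other px [347. 125.] 809 xy [ 0.52  -0.142] size [0.12  0.672] ang 53.0 z [-0.     0.071  0.078]
other px [169. 127.] 574 xy [0.479 0.177] size [0.616 0.084] ang 24.2 z [0.002 0.048 0.055]
other px [124. 208.] 4875 xy [0.332 0.308] size [0.573 0.275] ang 42.8 z [0.005 0.102 0.113]
other px [407. 197.] 326 xy [ 0.414 -0.232] size [0.243 0.58 ] ang 16.3 z [-0.003  0.029  0.041]
other px [363. 199.] 324 xy [ 0.365 -0.251] size [0.191 0.574] ang 48.0 z [0.001 0.027 0.04 ]
other px [302. 178.] 356 xy [ 0.422 -0.064] size [0.096 0.429] ang 57.1 z [-0.002  0.076  0.135]
other px [245. 181.] 416 xy [ 0.387 -0.007] size [0.32  0.127] ang 15.2 z [-0.001  0.073  0.173]
other px [274. 179.] 77 xy [ 0.515 -0.056] size [0.023 0.045] ang 86.3 z [0.021 0.09  0.185]
other px [305. 219.] 411 xy [ 0.333 -0.104] size [0.081 0.32 ] ang 59.5 z [0.001 0.059 0.066]
other px [256. 227.] 688 xy [ 0.339 -0.015] size [0.236 0.089] ang 8.3 z [0.001 0.072 0.079]
other px [193. 224.] 272 xy [0.397 0.19 ] size [0.047 0.048] ang 5.9 z [0.    0.083 0.091]
other px [358. 301.] 823 xy [ 0.172 -0.188] size [0.092 0.4  ] ang 0.7 z [-0.001  0.073  0.08 ]
383 205 [ 0.471 -0.41   0.002]
275 185 [ 0.491 -0.055  0.183]
275 177 [ 0.535 -0.059  0.097]
275 173 [ 0.531 -0.056  0.163]
272 198 [ 0.489 -0.055  0.005]
300 220 [ 0.412 -0.138  0.055]
```

View pics/c0.png

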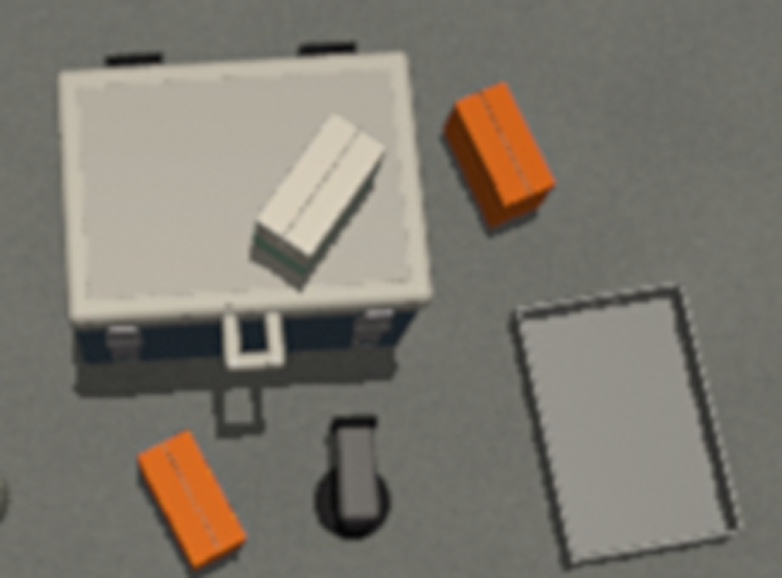

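The crop confirms the white carton with the pale green band on the lid. The range data has stray points, so I'll filter it and cast the pixels onto planes of known height.

```bash
cat >> m.py <<'E'
def cast(d,uv,h):
    uv=np.asarray(uv,float); r=np.c_[(uv[:,0]-d['cx'])/d['fx'],(uv[:,1]-d['cy'])/d['fy'],np.ones(len(uv))]@d['R']
    o=-d['R'].T@d['t']; return o+r*((h-o[2])/r[:,2])[:,None]
def planerect(d,m,h,name,minA=60,k=3):
    m=cv2.morphologyEx(m.astype(np.uint8),cv2.MORPH_CLOSE,np.ones((3,3)))
    m=cv2.morphologyEx(m,cv2.MORPH_OPEN,np.ones((k,k)))
    n,l,s,c=cv2.connectedComponentsWithStats(m); out=[]
    for i in range(1,n):
        if s[i,4]<minA: continue
        v,u=np.nonzero(l==i); x=cast(d,np.c_[u,v],h)[:,:2]
        r=cv2.minAreaRect((x*1000).astype(np.float32)); 
        C=x.mean(0); w,V=np.linalg.eigh(np.cov((x-C).T)); a=np.degrees(np.arctan2(V[1,1],V[0,1]))
        print(name,'px',c[i].round(0),s[i,4],'rect',np.round(r[0],0),np.round(r[1],0),round(r[2],1),'mean',C.round(4),'pca',round(a,1),np.sqrt(12*w[::-1]).round(3)); out.append((C,a,r))
    return out
E
python3 - <<'E'
from m import *
d=load('top0');P=cloud(d);z=P[...,2];ok=d['range_z']>0
roi=np.zeros_like(ok);roi[60:330,60:440]=1
planerect(d,roi&(z>.247)&(z<.268),.257,'carton')
planerect(d,roi&(z>.172)&(z<.275)&ok,.185,'lid',k=7)
planerect(d,roi&(z>.016)&(z<.05),.035,'trayrim',k=1)
planerect(d,roi&(z>.09)&(z<.12),.1,'bin',200)
planerect(d,roi&(z>.075)&(z<.095),.085,'bottle',100)
planerect(d,roi&(z>.04)&(z<.057),.048,'small/scan',100)
planerect(d,roi&(z>.062)&(z<.082),.072,'orange',100)
# tray floor by colour
im=d['image'].astype(int); 
print(im[205,383],im[205,340],im[183,275],im[137,240])
L=im.sum(2)
planerect(d,roi&(L>L[205,383]-45)&(np.arange(512)>330)[None]&(np.ptp(im,axis=2)<40),.004,'trayfloor',300)
s=load('side0');Q=cloud(s);zq=Q[...,2]
sel=lambda a,b:Q[(zq>a)&(zq<b)]
p=Q[185:215,262:296].reshape(-1,3);p=p[(p[:,2]>.15)]
for q in p[::15]:print(q.round(3),end=' ')
E
```

```text
carton px [293. 134.] 771 rect [ 616. -100.] [ 53. 114.] 55.7 mean [ 0.6164 -0.1004] pca 146.0 [0.112 0.052]
lid px [270. 135.] 7963 rect [643. -41.] [232. 304.] 4.3 mean [ 0.6387 -0.0408] pca 93.8 [0.304 0.226]
trayrim px [168. 126.] 563 rect [715. 285.] [97. 65.] 5.5 mean [0.715  0.2845] pca -172.2 [0.097 0.064]
trayrim px [341. 131.] 152 rect [ 707. -274.] [120.  53.] 47.5 mean [ 0.7055 -0.2771] pca -143.6 [0.127 0.041]
trayrim px [385. 201.] 692 rect [ 472. -401.] [241. 167.] 10.3 mean [ 0.4784 -0.4059] pca -169.2 [0.294 0.24 ]
trayrim px [145. 218.] 236 rect [422. 337.] [139. 288.] 69.7 mean [0.4153 0.3399] pca 170.0 [0.295 0.126]
trayrim px [298. 181.] 70 rect [ 540. -142.] [  8. 108.] 3.3 mean [ 0.5399 -0.1362] pca 94.5 [0.11  0.007]
trayrim px [252. 183.] 68 rect [529.  14.] [ 8. 92.] 4.2 mean [0.5293 0.0108] pca 94.4 [0.087 0.008]
trayrim px [147. 224.] 60 rect [405. 334.] [101.  15.] 12.6 mean [0.3955 0.3308] pca -171.9 [0.096 0.01 ]
trayrim px [347. 298.] 84 rect [ 192. -288.] [ 49. 122.] 49.4 mean [ 0.182  -0.2784] pca 130.0 [0.129 0.045]
bin px [120. 205.] 3290 rect [445
[... 1364 characters left out ...]
38  0.184] [ 0.56  -0.045  0.185] [ 0.515 -0.038  0.181] [ 0.556 -0.05   0.185] [ 0.516 -0.038  0.177] [ 0.555 -0.054  0.184] [ 0.516 -0.037  0.173] [ 0.553 -0.062  0.187] [ 0.516 -0.039  0.171] [ 0.553 -0.062  0.184] [ 0.516 -0.037  0.166] [ 0.554 -0.069  0.185] [ 0.537 -0.069  0.184] [ 0.502 -0.062  0.179] [ 0.542 -0.072  0.182] [ 0.505 -0.076  0.185] [ 0.545 -0.084  0.187] [ 0.511 -0.074  0.18 ] [ 0.331 -0.897  0.816] [ 0.517 -0.073  0.176] [ 0.554 -0.092  0.185] [ 0.526 -0.072  0.17 ] [ 0.492 -0.074  0.172] [ 0.534 -0.076  0.169] [ 0.503 -0.077  0.17 ] [ 0.492 -0.074  0.165] [ 0.536 -0.102  0.178] [ 0.549 -0.117  0.185] [ 0.542 -0.122  0.183] [ 0.539 -0.125  0.179] [ 0.541 -0.138  0.182]
```

```bash
cat > cfg.py <<'E'
import numpy as np
from scipy.spatial.transform import Rotation as Ro
pi=np.pi
CAR=np.array([.6164,-.1004]); CY=np.radians(55.9)
TR=np.array([.470,-.405]); TY=np.radians(100.2)
BY=np.radians(4.0)
BOX=np.array([.639,-.041])
u=np.array([np.cos(BY),np.sin(BY)])
HIN=np.array([*(BOX+.115*u),.150])
def lidpose(th,tilt,back=.008):
    """TCP pos/rpy with grasp point on the handle at lid angle th, tool tilted 'tilt' (same sense as lid)"""
    r=np.array([-.259,0,.022]); Rb=Ro.from_euler('z',BY)
    p=HIN+(Rb*Ro.from_euler('y',th)).apply(r)
    R=Rb*Ro.from_euler('y',tilt)*Ro.from_euler('xyz',[pi,0,pi/2])
    p=p+R.apply([0,0,back])
    return p,R.as_euler('xyz')
E
python3 - <<'E'
from h import *; from cfg import *
ik=lambda p,o:(lambda q:None if q is None else np.round(q,2).tolist())(robot.inverse_kinematics(list(p),list(o)))
for n,p,o in [('up',(.229,.635,.40),(pi,0,1.225)),('car',(*CAR,.217),(pi,0,CY)),('carup',(*CAR,.36),(pi,0,CY)),('car-',(*CAR,.217),(pi,0,CY-pi)),('tr',(*TR,.036),(pi,0,TY)),('trup',(*TR,.36),(pi,0,TY)),('tr-',(*TR,.036),(pi,0,TY-pi)),('trup-',(*TR,.36),(pi,0,TY-pi))]: print(n,ik(p,o))
for th in(0,22,45):
  for ti in(-30,-20,0,20,30,45):
    p,o=lidpose(np.radians(th),np.radians(ti)); print(th,ti,p.round(3),o.round(2),ik(p,o))
E
```

```text
up [-1.26, 0.39, -0.04, 1.3, 0.02, 1.45, -0.07]
car [-0.34, 0.45, 0.6, 1.72, -0.29, 1.06, 1.33]
carup [-0.43, 0.36, 0.72, 1.53, -0.24, 1.34, 1.29]
car- [-0.64, 0.63, 1.11, 1.73, -0.61, 1.17, -1.51]
tr [0.5, 0.62, 0.2, 1.84, -0.18, 0.7, 2.55]
trup [1.09, 0.37, -0.62, 1.48, 0.21, 1.36, 2.21]
tr- [-0.06, 0.94, 1.1, 1.87, -1.01, 1.02, 0.1]
trup- [-0.11, 0.47, 1.13, 1.55, -0.43, 1.39, -0.34]
0 -30 [ 0.499 -0.051  0.165] [ 2.62 -0.    1.64] [1.07, 0.3, -1.14, 2.31, 0.94, 0.28, 0.81]
0 -20 [ 0.498 -0.051  0.164] [ 2.79 -0.    1.64] [-0.34, 0.15, 0.43, 2.27, -0.28, 0.4, 1.95]
0 0 [ 0.495 -0.051  0.164] [3.14 0.   1.64] [-0.37, 0.29, 0.47, 2.05, -0.17, 0.84, 1.84]
0 20 [ 0.493 -0.051  0.164] [-2.79 -0.    1.64] [-0.25, 0.45, 0.34, 1.84, -0.1, 1.22, 1.77]
0 30 [ 0.491 -0.051  0.165] [-2.62  0.    1.64] [-0.2, 0.54, 0.27, 1.75, -0.07, 1.4, 1.75]
0 45 [ 0.49  -0.051  0.166] [-2.36  0.    1.64] [-0.13, 0.67, 0.19, 1.62, -0.02, 1.65, 1.71]
22 -30 [ 0.526 -0.049  0.26 ] [ 2.62 -0.    1.64] [-0.95, -0.06, 0.99, 2.23, -0.03, 0.42, 1.71]
22 -20 [ 0.525 -0.049  0.26 ] [ 2.79 -0.    1.64] [-0.69, 0.05, 
[... 218 characters left out ...]
0 [ 0.518 -0.049  0.26 ] [-2.62  0.    1.64] [-0.21, 0.48, 0.3, 1.59, -0.06, 1.61, 1.74]
22 45 [ 0.517 -0.05   0.262] [-2.36  0.    1.64] [-0.14, 0.61, 0.21, 1.48, -0.02, 1.85, 1.72]
45 -30 [ 0.591 -0.044  0.342] [ 2.62 -0.    1.64] [-0.88, 0.0, 0.93, 2.0, -0.11, 0.62, 1.76]
45 -20 [ 0.589 -0.044  0.341] [ 2.79 -0.    1.64] [-0.66, 0.1, 0.75, 1.88, -0.15, 0.85, 1.79]
45 0 [ 0.587 -0.045  0.341] [3.14 0.   1.64] [-0.42, 0.27, 0.54, 1.64, -0.15, 1.27, 1.79]
45 20 [ 0.584 -0.045  0.341] [-2.79 -0.    1.64] [-0.25, 0.45, 0.37, 1.42, -0.09, 1.65, 1.76]
45 30 [ 0.583 -0.045  0.342] [-2.62  0.    1.64] [-0.19, 0.53, 0.3, 1.32, -0.07, 1.83, 1.75]
45 45 [ 0.581 -0.045  0.343] [-2.36  0.    1.64] None
```

```bash
python3 - <<'E'
from h import *; from cfg import *
robot.move_straight([.229,.635,.40],vel=.3)
robot.goto([*CAR,.37],[pi,0,CY])
robot.move_straight([*CAR,.27],vel=.15)
s=robot.sense();print(s['t'],s['tcp_pos'],s['wrist_force'],np.round(s['joint_pos'],2))
snap('top','top1');snap('side','side1')
a=cv2.imread('pics/side1.png')[120:260,220:400];b=cv2.imread('pics/top1.png')[60:200,200:380]
cv2.imwrite('pics/c1.png',cv2.resize(np.hstack([a,b]),None,fx=2.2,fy=2.2))
E
```

```text
4.5167 [ 0.61700921 -0.10062887  0.27094347] [-3.08754376e-04 -1.93292570e-01  8.30569871e-01] [-0.45  0.43  0.76  1.66 -0.32  1.18  1.36]
```

View pics/c1.png

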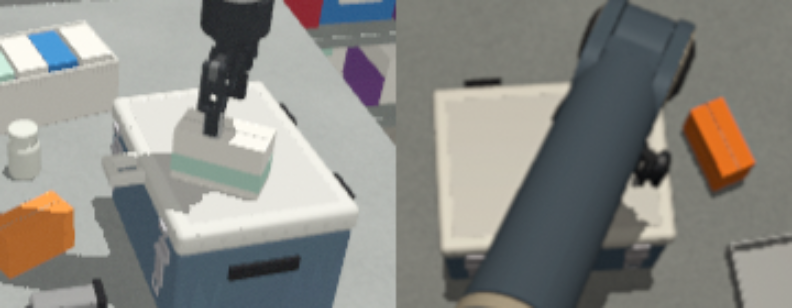

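The open fingers stand above and astride the carton in the side view, and nothing nearby is in the way. Going down with contact detection.

```bash
python3 - <<'E'
from h import *; from cfg import *
print('contact',robot.move_straight([*CAR,.217],vel=.08,contact_N=5))
s0=robot.sense();print(s0['tcp_pos'],s0['wrist_force'])
robot.grip(0.0,35)
s=robot.sense();print(s['t'],s['opening'],s['tcp_pos'],s['wrist_force'])
robot.move_straight([*CAR,.232],vel=.05)
robot.sleep(.3)
s=robot.sense();print(s['t'],s['opening'],s['tcp_pos'],s['wrist_force'])
snap('side','side2')
a=cv2.imread('pics/side2.png')[100:280,200:420]
cv2.imwrite('pics/c2.png',cv2.resize(a,None,fx=3,fy=3))
E
```

```text
contact False
[ 0.61671969 -0.10062127  0.21727119] [-1.41057281  0.21058786  0.39665954]
5.825 0.6051875864660746 [ 0.61693683 -0.10021493  0.21773197] [0.81575234 0.88782667 2.42585215]
6.575 0.6059714954997982 [ 0.61624299 -0.10035472  0.23171854] [-1.08800247 -0.11136036 -2.66794971]
```

View pics/c2.png

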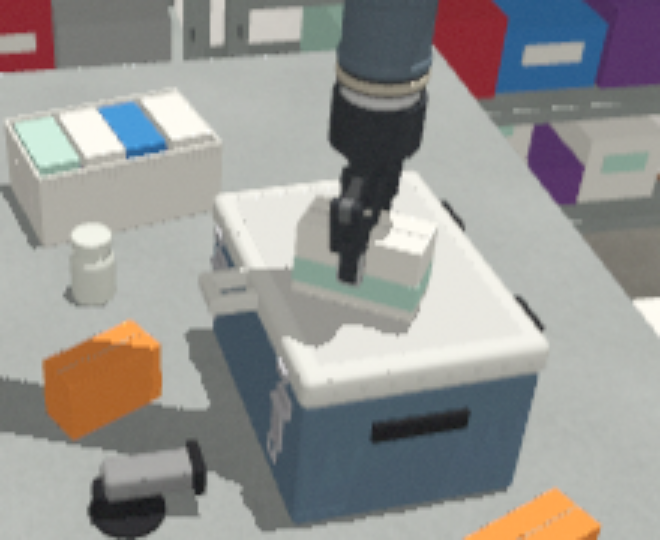

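The carton is held level and clear of the lid. The wrist force agrees: it reads −2.7 N, about 5 N below the value at the grip. Next, carry it to the tray.

```bash
python3 - <<'E'
from h import *; from cfg import *
PY=np.radians(90)
robot.move_straight([*CAR,.31],vel=.15)
robot.move_straight([*TR,.31],vel=.15,attitude=[pi,0,PY])
robot.move_straight([*TR,.09],vel=.12)
robot.sleep(.3)
s=robot.sense();print(s['t'],s['opening'],s['tcp_pos'],s['wrist_force'],np.round(s['joint_pos'],2))
snap('side','side3');snap('top','top3')
a=cv2.imread('pics/side3.png')[180:384,180:400];b=cv2.imread('pics/top3.png')[90:294,270:490]
cv2.imwrite('pics/c3.png',cv2.resize(np.hstack([a,b]),None,fx=1.8,fy=1.8))
E
```

```text
11.975 0.6049268710183976 [ 0.4700783  -0.4050279   0.09019973] [-0.34170193 -0.40184276 -3.10897502] [ 0.24  0.6   0.57  1.83 -0.43  0.83  2.59]
```

View pics/c3.png

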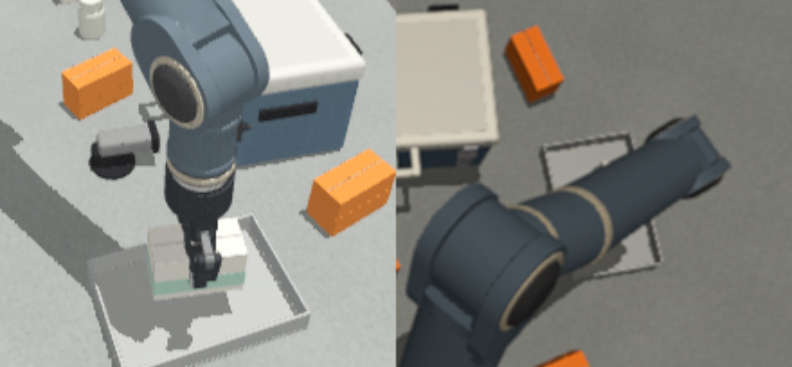

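Level and centred over the tray. Joint 7 is near its limit, so I'll back the yaw off 6° on the way down.

```bash
python3 - <<'E'
from h import *; from cfg import *
PY=np.radians(84)
robot.move_straight([*TR,.055],vel=.06,attitude=[pi,0,PY])
print('contact',robot.move_straight([*TR,.0345],vel=.02,contact_N=3))
robot.sleep(.2)
s=robot.sense();print(s['t'],s['tcp_pos'],s['wrist_force'],np.round(s['joint_pos'],2))
robot.grip(.85)
robot.sleep(.3)
s=robot.sense();print(s['t'],s['opening'],s['tcp_pos'],s['wrist_force'])
robot.move_straight([*TR,.2],vel=.12)
robot.move_straight([*TR,.33],vel=.25)
s=robot.sense();print(s['t'])
snap('side','side4')
a=cv2.imread('pics/side4.png')[180:384,180:400]
cv2.imwrite('pics/c4.png',cv2.resize(a,None,fx=2.5,fy=2.5))
E
```

```text
contact True
13.8333 [ 0.46991752 -0.40492848  0.03721566] [-0.07993362 -0.01613553  6.19052093] [ 0.25  0.68  0.55  1.85 -0.5   0.75  2.55]
14.475 0.851955548452449 [ 0.46899372 -0.40376601  0.03589152] [ 0.15179935 -0.02287872  0.16982686]
16.6583
```

View pics/c4.png

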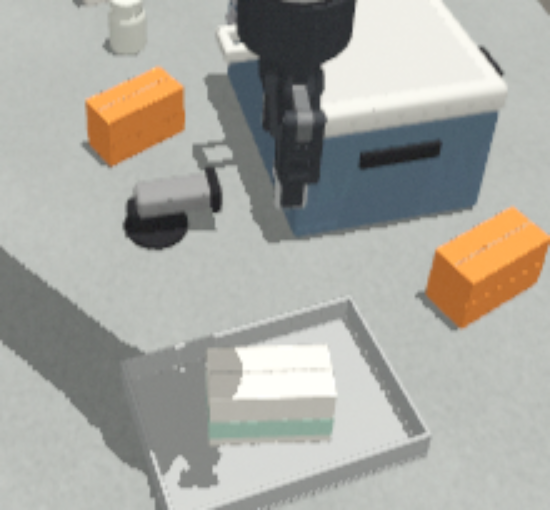

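The carton stands upright inside the tray, let go. Now I'll check the handle against the lid fit, using the first top view.

```bash
python3 - <<'E'
from m import *; from cfg import *
d=load('top0');im=d['image'].astype(int);L=im.sum(2)
for v in (181,183,185,187,188,189,190):print(v,L[v,262:288].tolist())
x=cast(d,[(266,186),(283.5,186),(274.75,188.5),(266,180),(283.5,180)],.181);print(x.round(4)); print(lidpose(0,0,0))
r=Ro.from_euler('z',-BY).apply(x-HIN);print(r.round(4))
s=load('side4');Q=cloud(s)
top=d;P=cloud(s);m=(P[...,2]>.178)&(P[...,2]<.192)&(s['range_z']>0)
planerect(s,m,.185,'lid side4',k=5)
E
```

```text
181 [98, 96, 98, 226, 442, 546, 571, 523, 350, 153, 83, 91, 96, 94, 84, 92, 239, 452, 554, 566, 492, 317, 144, 90, 98, 104]
183 [105, 96, 95, 210, 420, 542, 568, 525, 373, 245, 238, 256, 265, 277, 289, 316, 368, 473, 549, 571, 524, 355, 173, 120, 140, 142]
185 [157, 156, 147, 206, 386, 531, 588, 576, 552, 539, 547, 548, 549, 551, 555, 552, 539, 554, 576, 582, 534, 371, 201, 159, 167, 172]
187 [173, 174, 168, 180, 293, 447, 519, 518, 496, 483, 476, 467, 454, 446, 435, 408, 349, 344, 363, 369, 341, 250, 176, 165, 171, 171]
188 [174, 174, 168, 170, 222, 308, 355, 353, 339, 330, 324, 316, 307, 297, 286, 267, 235, 224, 224, 226, 210, 183, 164, 165, 173, 170]
189 [176, 174, 169, 168, 179, 203, 215, 213, 203, 203, 202, 197, 194, 194, 188, 182, 174, 173, 174, 171, 166, 165, 167, 168, 171, 171]
190 [172, 174, 172, 170, 171, 174, 171, 170, 168, 167, 169, 168, 168, 165, 171, 168, 168, 165, 168, 171, 169, 168, 169, 168, 166, 171]
[[ 0.4885 -0.0295  0.181 ]
 [ 0.4891 -0.0787  0.181 ]
 [ 0.4816 -0.0541  0.181 ]
 [ 0.5058 -0.0294  0.181 ]
 [ 0.5064 -0.0788  0.181 ]]
(array([ 0.49535078, -0.05104493,  0.172     ]), array([3.14159265, 0.        , 1.6406095 ]))
[[-0.2644  0.0219  0.031 ]
 [-0.2672 -0.0272  0.031 ]
 [-0.273  -0.0021  0.031 ]
 [-0.2471  0.0208  0.031 ]
 [-0.2499 -0.0284  0.031 ]]
lid side4 px [341. 198.] 2983 rect [655. -46.] [199. 309.] 4.0 mean [ 0.6815 -0.0945] pca 72.0 [0.288 0.149]
lid side4 px [110. 195.] 114 rect [52.  8.] [22. 70.] 8.3 mean [0.052 0.009] pca 97.1 [0.068 0.022]
```

The handle sides and tip (top rows 181–188, columns 266–283.5) match the lid fit in x. In y they sit 2.5 mm to the right, so I'll shift y by that and approach.

```bash
sed -i 's/^BOX=.*/BOX=np.array([.639,-.0435])/' cfg.py; python3 - <<'E'
from h import *; from cfg import *
T=np.radians(-15)
robot.grip(1.0)
p,o=lidpose(0,T,-.12)
robot.move_straight([p[0],p[1],.33],vel=.2,attitude=list(o))
robot.move_straight(list(lidpose(0,T,-.06)[0]),vel=.12)
print('contact',robot.move_straight(list(lidpose(0,T,.008)[0]),vel=.06,contact_N=5))
s=robot.sense();print(s['t'],s['tcp_pos'],lidpose(0,T)[0],s['wrist_force'],np.round(s['joint_pos'],2))
snap('side','side5');snap('top','top5')
a=cv2.imread('pics/side5.png')[140:290,190:370];b=cv2.imread('pics/top5.png')[90:240,210:390]
cv2.imwrite('pics/c5.png',cv2.resize(np.hstack([a,b]),None,fx=2.2,fy=2.2))
E
```

```text
contact False
21.175 [ 0.49765056 -0.05346541  0.16467632] [ 0.49741629 -0.0534005   0.16427259] [-0.20223396  0.74207807  0.69876975] [-0.34  0.18  0.43  2.21 -0.23  0.52  1.89]
```

View pics/c5.png

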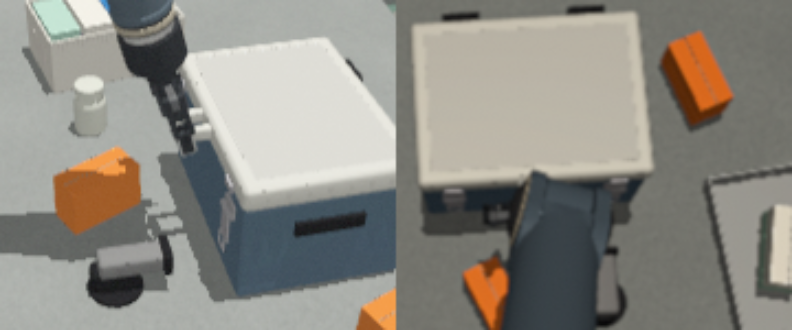

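The fingers straddle the handle. I'll grip, then follow the hinge arc in small steps, watching the force.

```bash
python3 - <<'E'
from h import *; from cfg import *
T=np.radians(-15)
robot.grip(0.0,60)
s=robot.sense();print(s['t'],s['opening'],s['tcp_pos'],s['wrist_force'])
for th in (2,5,10,15):
    p,o=lidpose(np.radians(th),T+np.radians(th))
    robot.move_straight(list(p),vel=.05,attitude=list(o))
    s=robot.sense();print(th,round(s['t'],2),round(s['opening'],3),(s['tcp_pos']-p).round(4),s['wrist_force'].round(1),s['torque'].round(2))
    if np.linalg.norm(s['wrist_force'])>40: break
snap('side','side6')
a=cv2.imread('pics/side6.png')[120:290,190:400]
cv2.imwrite('pics/c6.png',cv2.resize(a,None,fx=3,fy=3))
E
```

```text
21.7083 0.5485291443528781 [ 0.49720285 -0.0517209   0.16484579] [-3.94197102  4.0920173   7.03772835]
2 22.04 0.548 [-0.0004  0.0017 -0.0003] [-0.5  5.9 -1.4] [1.22 0.16 0.26]
5 22.46 0.55 [-0.0004  0.0017 -0.0005] [-0.5  5.6 -1.6] [1.19 0.22 0.15]
10 23.06 0.548 [-0.0006  0.0017 -0.0006] [-1.5  6.1 -1.4] [0.95 0.18 0.03]
15 23.66 0.546 [-0.0009  0.0017 -0.0006] [-4.2  5.5  1.4] [ 0.8   0.3  -0.09]
```

View pics/c6.png

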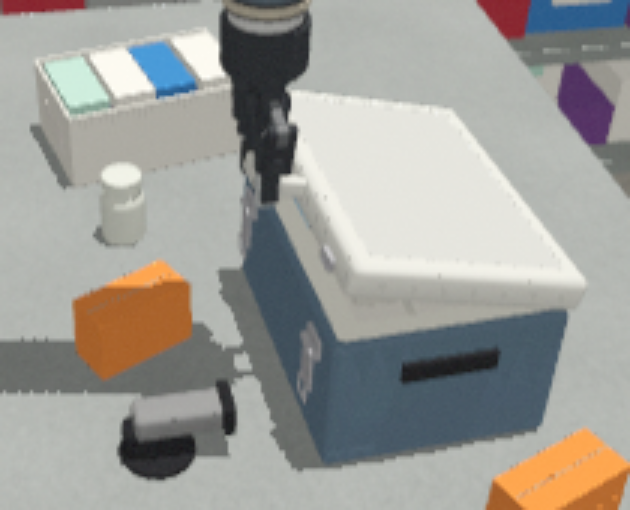

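The lid follows the gripper with low forces, so I continue to 45°.

```bash
sed -i 's/^BOX=.*/BOX=np.array([.639,-.0420])/' cfg.py; python3 - <<'E'
from h import *; from cfg import *
T=np.radians(-15)
for th in (20,25,30,35,40,45):
    p,o=lidpose(np.radians(th),T+np.radians(th))
    robot.move_straight(list(p),vel=.05,attitude=list(o))
    s=robot.sense();print(th,round(s['t'],2),round(s['opening'],3),(s['tcp_pos']-p).round(4),s['wrist_force'].round(1),s['torque'].round(2))
    if np.linalg.norm(s['wrist_force'])>40: break
robot.sleep(.5)
s=robot.sense();print(s['t'],s['wrist_force'].round(1),np.round(s['joint_pos'],2))
snap('side','side7');snap('top','top7')
a=cv2.imread('pics/side7.png')[60:384,170:430];b=cv2.imread('pics/top7.png')[20:344,170:430]
cv2.imwrite('pics/c7.png',cv2.resize(np.hstack([a,b]),None,fx=1.5,fy=1.5))
E
```

```text
20 24.31 0.552 [-0.0011  0.0003 -0.0004] [-5.1  2.4  1.8] [0.36 0.41 0.1 ]
25 24.91 0.55 [-0.0012  0.0003 -0.    ] [-6.5  2.6  4.2] [ 0.38  0.63 -0.  ]
30 25.51 0.553 [-0.0013  0.0004  0.0005] [-8.5  3.3  6.1] [ 0.32  0.86 -0.12]
35 26.11 0.548 [-0.0014  0.0005  0.0009] [-8.3  3.9  6.9] [ 0.35  1.03 -0.19]
40 26.71 0.55 [-0.0016  0.0006  0.0014] [-8.3  4.2  8. ] [ 0.48  1.25 -0.23]
45 27.31 0.549 [-0.0014  0.0007  0.002 ] [-7.9  4.5  9.4] [ 0.4   1.41 -0.29]
27.8083 [-6.3  4.3  9.2] [-0.3   0.55  0.48  1.33 -0.13  1.84  1.82]
```

View pics/c7.png

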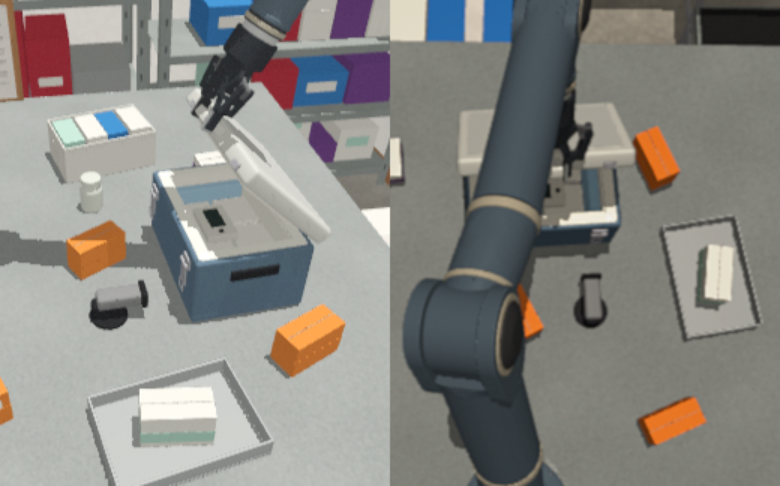

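The lid is held open, the carton stands upright in the tray and the bystanders look untouched. I'll measure the lid angle by a plane fit, and check the carton and bystander positions.

```bash
python3 - <<'E'
from m import *; from cfg import *
rng=np.random.default_rng(0)
for f in('top7','side7'):
    d=load(f);P=cloud(d);L=d['image'].astype(int).sum(2)
    m=(P[...,2]>.2)&(P[...,2]<.345)&(d['range_z']>0)&(L>330)
    q=Ro.from_euler('z',-BY).apply(P[m]-HIN); q=q[(q[:,0]>-.2)&(q[:,0]<.03)&(abs(q[:,1])<.15)]
    best=0
    for _ in range(500):
        a=q[rng.choice(len(q),3,False)];n=np.cross(a[1]-a[0],a[2]-a[0]);k=np.linalg.norm(n)
        if k<1e-4: continue
        i=abs((q-a[0])@n/k)<.003
        if i.sum()>best:best=i.sum();I=i
    c=q[I]-q[I].mean(0);n=np.linalg.svd(c)[2][2];n*=np.sign(n[2])
    print(f,len(q),best,n.round(3),'angle',np.degrees(np.arctan2(n[0],n[2])).round(1),'offset from hinge',(q[I].mean(0)@n).round(4))
d=load('top7');z=cloud(d)[...,2];roi=np.zeros_like(z,bool);roi[60:330,60:440]=1
planerect(d,roi&(z>.066)&(z<.086),.076,'carton')
planerect(d,roi&(z>.04)&(z<.057),.048,'small',100)
planerect(d,roi&(z>.04)&(z<.07),.055,'scan',100)
d0=load('top0');z=cloud(d0)[...,2];planerect(d0,roi&(z>.04)&(z<.07),.055,'scan0',100)
a=load('side0')['image'].astype(int);b=load('side7')['image'].astype(int);D=abs(a-b).sum(2)
print('bottle/scanner patch diff',D[176:202,222:240].mean(),D[235:278,228:275].mean())
E
```

```text
top7 1862 1402 [0.692 0.004 0.722] angle 43.8 offset from hinge 0.039
side7 1659 886 [0.688 0.    0.725] angle 43.5 offset from hinge 0.04
carton px [348. 122.] 574 rect [ 722. -288.] [111.  55.] 23.8 mean [ 0.7228 -0.2891] pca -156.5 [0.111 0.054]
carton px [388. 201.] 655 rect [ 470. -404.] [ 55. 112.] 83.9 mean [ 0.4695 -0.404 ] pca 173.3 [0.112 0.055]
carton px [262. 229.] 259 rect [392. -24.] [99. 36.] 11.8 mean [ 0.3816 -0.0214] pca -161.2 [0.092 0.028]
carton px [135. 242.] 96 rect [337. 355.] [11. 74.] 13.9 mean [0.3368 0.3546] pca 103.7 [0.077 0.011]
carton px [359. 300.] 703 rect [ 177. -305.] [ 52. 110.] 24.3 mean [ 0.177  -0.3054] pca 114.2 [0.11  0.052]
small px [167. 125.] 495 rect [714. 284.] [87. 62.] 5.7 mean [0.7142 0.2844] pca -175.0 [0.088 0.061]
scan px [167. 125.] 495 rect [712. 282.] [87. 61.] 5.7 mean [0.7116 0.283 ] pca -175.0 [0.087 0.061]
scan px [347. 134.] 149 rect [ 698. -290.] [67. 38.] 24.2 mean [ 0.6901 -0.2889] pca -138.4 [0.065 0.033]
scan px [304. 217.] 387 rect [ 417. -149.] [ 40. 102.] 89.5 mean [ 0.4199 -0.1505] pca -178.0 [0.102 0.036]
scan0 px [167. 125.] 497 rect [712. 284.] [88. 61.] 3.1 mean [0.7116 0.283 ] pca -176.0 [0.088 0.06 ]
scan0 px [346. 130.] 247 rect [ 720. -292.] [106.  60.] 21.9 mean [ 0.7031 -0.2865] pca -141.1 [0.114 0.044]
scan0 px [304. 217.] 380 rect [ 418. -149.] [40. 99.] 89.5 mean [ 0.4207 -0.1506] pca -177.9 [0.1   0.036]
bottle/scanner patch diff 20.243589743589745 32.625927758535376
```

```bash
python3 - <<'E'
from h import *
s=robot.sense();print(s['t'],s['wrist_force'].round(1),np.abs(s['joint_velocities']).max().round(4),s['opening'])
robot.close_job()
E
```

```text
27.9083 [-7.5  4.8  8.6] 0.0015 0.5499812782520982
the job is handed in; nothing more can be done
```

I moved the ampoule carton from the lid to the tray, raised the lid by its handle to about 44°, and handed the job in at 27.9 s while still holding it. The hand-in gives no verdict.

- **Carton:** it stands upright and let go in the tray, within about 1 mm of the tray centre I had measured, turned about 17° from the tray's long axis.
- **Lid:** plane fits gave 43.8° from the top view and 43.5° from the side view, inside the 40–50° you asked for. The arm was still, with joint speeds below 0.002 rad/s. The gripper was closed on the handle at 60 N, with about 12 N at the wrist.
- **Bystanders:** the scanner and small carton measured within 1 mm of where they started. The arm hid the bottle from above, so I only saw in the side picture that it stands where it was. My pixel comparison of the bottle and scanner patches was not zero (mean summed RGB difference 20 and 33). I put that down to moving shadows and did not check it further. I did not re-measure the bin; the arm was not sent near it.
- **Disagreement:** the first handle estimate and a later correction differed by about 2 mm sideways. The fingers centred themselves on the handle, and I adjusted the arc for it partway up.

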